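# Size a dibber pin on the hole gauge

## Task

Size the dibber pin that lies in the rack slot nearest the robot on the hole gauge: nose first, try it in the widest hole and step down hole by hole, letting the nose come out behind the plate each time, until a hole refuses it; press lightly there and never force it. Then go back to the last hole that let it pass, push the pin through it, draw it clear from the other side and leave it lying in the bay behind that hole. Leave the other two pins in the rack and everything else on the bench where it is.

Things in the scene. Friction and masses are not known exactly. Their poses are not given: they have to be found in the camera images.
- gauge: hole gauge, screwed to the bench: upright steel plate 220 mm wide, 115 mm high, 6 mm thick, with four round holes in a row, and an open bay behind each hole (204 mm long, 47 mm wide, floor 6 mm above the bench, partitions 20 mm high). Origin on the bench under the middle of the plate's front face; x level through the plate into the bays, y along the plate. A 4 mm high foot flange lies 26 mm out in front
- hole0 (a point): centre of the widest hole (30 mm) on the plate's front face, 85 mm above the bench; axes as the gauge, so x is the pushing direction. It is in line with the middle of bay 0, hole1 with bay 1, and so on
- hole1 (a point): next hole, 26 mm, 50 mm along y. A pin passes its own hole with 1.6 mm to spare and is 2.4 mm too thick for the next narrower one, where only its bevel dips in, about 2 mm
- hole2 (a point): next hole, 22 mm, 50 mm farther along y
- hole3 (a point): narrowest hole, 18 mm, 50 mm farther along y; too narrow for all three pins
- rack: fixed plywood rack, 100 x 250 mm, three slots 80 mm apart (y = +80, 0, -80 mm of its frame), a pin in each, shank across two notched rails (8 mm thick, centres 63.5 mm apart, teeth to 52 mm above the bench), nose overhanging to +x. Origin under its middle, half-way between the rails; shank axes 47 mm above the bench. The pin to size is in the slot at y = +80 mm, nearest the robot
- pin_a_mid (a point): centre of a dibber pin, 160 mm long, x towards its nose, lying level. Tail half: steel shank 14 mm across, 80 mm long. Nose half: straight white plastic body, 80 mm long, with a bevel round the nose (2.5 mm in over 4 mm). The bodies are 28.4, 24.4 and 20.4 mm thick, but which name has which is not told. 0.1 to 0.2 kg
- pin_b_mid (a point): centre of another such pin. They balance on the shank 57 to 67 mm from the tail end; gripped behind that, the nose droops a few mm as it is pressed. Let go while in a hole, a pin does not slide out but hangs there, tipped to its heavier side as far as the play allows (up to about 15 degrees with its body in its own hole, more with only the shank in it)
- pin_c_mid (a point): centre of the third such pin
- pin_a_nose (a point): centre of the flat nose of pin_a, 80 mm from its centre
- pin_b_nose (a point): centre of the flat nose of pin_b, 80 mm from its centre
- pin_c_nose (a point): centre of the flat nose of pin_c, 80 mm from its centre
- pin_a_tail (a point): centre of the tail end of pin_a
- pin_b_tail (a point): centre of the tail end of pin_b
- pin_c_tail (a point): centre of the tail end of pin_c
- pot_stack_mid (a point): stack of black square pots, upside down, 95 mm wide, 151 mm high (its centre, as for the things below)
- empty_pot_mid (a point): empty black square pot, 96 mm wide, 85 mm high
- plant_pot_mid (a point): black square pot with a young plant, 96 mm wide, 85 mm high, leaves to 150 mm
- label_block_mid (a point): banded block of plant labels, 58 x 85 x 30 mm
- trowel_mid (a point): hand trowel, 280 mm long along x, 28 mm high
- spray_bottle_mid (a point): white bottle, 72 mm across, 160 mm high
- tie_roll_mid (a point): roll of tying tape lying flat, 92 mm across, 25 mm high
Not all that is in view belongs to the job. Leave any brown or turquoise look-alike of the part that bears pin_c_mid alone. Leave any pink look-alike of the part that bears pin_a_mid alone.

How it is judged (in metres and radians):
On the way, in this order (a step that is already met when the one before it is completed fails the run):
1. the nose of the pin goes through the widest hole (((y of pin_a_nose in the frame of hole0 between -0.008 and 0.008 m and z of pin_a_nose in the frame of hole0 between -0.008 and 0.008 m and x of pin_a_nose in the frame of hole0 above 0.012 m) or (y of pin_b_nose in the frame of hole0 between -0.008 and 0.008 m and z of pin_b_nose in the frame of hole0 between -0.008 and 0.008 m and x of pin_b_nose in the frame of hole0 above 0.012 m) or (y of pin_c_nose in the frame of hole0 between -0.008 and 0.008 m and z of pin_c_nose in the frame of hole0 between -0.008 and 0.008 m and x of pin_c_nose in the frame of hole0 above 0.012 m))), for 0.05 s.
2. the pin is tried in the next narrower hole: its nose goes through, or is pressed against the hole and refused (((y of pin_a_nose in the frame of hole1 between -0.005 and 0.005 m and z of pin_a_nose in the frame of hole1 between -0.005 and 0.005 m and x of pin_a_nose in the frame of hole1 below 0.006 m and contact force between pin_a and gauge above 2 N) or (y of pin_b_nose in the frame of hole1 between -0.008 and 0.008 m and z of pin_b_nose in the frame of hole1 between -0.008 and 0.008 m and x of pin_b_nose in the frame of hole1 above 0.012 m) or (y of pin_c_nose in the frame of hole1 between -0.008 and 0.008 m and z of pin_c_nose in the frame of hole1 between -0.008 and 0.008 m and x of pin_c_nose in the frame of hole1 above 0.012 m))), for 0.05 s.
3. so on to the third hole; a pin already refused goes back into the hole before instead (((y of pin_a_nose in the frame of hole0 between -0.008 and 0.008 m and z of pin_a_nose in the frame of hole0 between -0.008 and 0.008 m and x of pin_a_nose in the frame of hole0 above 0.025 m) or (y of pin_b_nose in the frame of hole2 between -0.005 and 0.005 m and z of pin_b_nose in the frame of hole2 between -0.005 and 0.005 m and x of pin_b_nose in the frame of hole2 below 0.006 m and contact force between pin_b and gauge above 2 N) or (y of pin_c_nose in the frame of hole2 between -0.008 and 0.008 m and z of pin_c_nose in the frame of hole2 between -0.008 and 0.008 m and x of pin_c_nose in the frame of hole2 above 0.012 m))), for 0.05 s.
4. so on to the fourth hole; a pin already refused is pushed into the hole before the refusal instead (((y of pin_a_nose in the frame of hole0 between -0.008 and 0.008 m and z of pin_a_nose in the frame of hole0 between -0.008 and 0.008 m and x of pin_a_nose in the frame of hole0 above 0.05 m) or (y of pin_b_nose in the frame of hole1 between -0.008 and 0.008 m and z of pin_b_nose in the frame of hole1 between -0.008 and 0.008 m and x of pin_b_nose in the frame of hole1 above 0.025 m) or (y of pin_c_nose in the frame of hole3 between -0.005 and 0.005 m and z of pin_c_nose in the frame of hole3 between -0.005 and 0.005 m and x of pin_c_nose in the frame of hole3 below 0.006 m and contact force between pin_c and gauge above 2 N))), for 0.05 s.
5. the pin is pushed past its middle through the tightest hole that lets it pass (((y of pin_a_mid in the frame of hole0 between -0.014 and 0.014 m and z of pin_a_mid in the frame of hole0 between -0.014 and 0.014 m and x of pin_a_mid in the frame of hole0 above 0 m) or (y of pin_b_mid in the frame of hole1 between -0.014 and 0.014 m and z of pin_b_mid in the frame of hole1 between -0.014 and 0.014 m and x of pin_b_mid in the frame of hole1 above 0 m) or (y of pin_c_mid in the frame of hole2 between -0.014 and 0.014 m and z of pin_c_mid in the frame of hole2 between -0.014 and 0.014 m and x of pin_c_mid in the frame of hole2 above 0 m))), for 0.05 s.
At the end, for the whole second after the job is handed in: the pin from the slot nearest the robot lies still in the bay behind the tightest hole that passes it: centre within 22 mm of the bay's middle line and at least 50 mm lower than the hole, tail end 3 mm or more behind the plate's front face; the other two pins in their slots, moved under 12 mm (((y of pin_a_mid in the frame of hole0 between -0.022 and 0.022 m and x of pin_a_mid in the frame of hole0 between 0.006 and 0.206 m and z of pin_a_mid in the frame of hole0 below -0.05 m and x of pin_a_tail in the frame of hole0 above 0.003 m and linear speed of pin_a below 0.02 m/s and y of each of pin_b_mid, pin_c_mid in the frame of rack below 0.04 m and distance of each of pin_b_mid, pin_c_mid from where it was at the start of the episode below 0.012 m) or (y of pin_b_mid in the frame of hole1 between -0.022 and 0.022 m and x of pin_b_mid in the frame of hole1 between 0.006 and 0.206 m and z of pin_b_mid in the frame of hole1 below -0.05 m and x of pin_b_tail in the frame of hole1 above 0.003 m and linear speed of pin_b below 0.02 m/s and y of each of pin_a_mid, pin_c_mid in the frame of rack below 0.04 m and distance of each of pin_a_mid, pin_c_mid from where it was at the start of the episode below 0.012 m) or (y of pin_c_mid in the frame of hole2 between -0.022 and 0.022 m and x of pin_c_mid in the frame of hole2 between 0.006 and 0.206 m and z of pin_c_mid in the frame of hole2 below -0.05 m and x of pin_c_tail in the frame of hole2 above 0.003 m and linear speed of pin_c below 0.02 m/s and y of each of pin_a_mid, pin_b_mid in the frame of rack below 0.04 m and distance of each of pin_a_mid, pin_b_mid from where it was at the start of the episode below 0.012 m))); the robot touches nothing.
It fails at once if a pin is forced against the gauge with more than 60 N (contact force between any of pin_a, pin_b, pin_c and gauge above 60 N).
It fails at once if a bystander on the bench is moved by more than 30 mm (distance of any of pot_stack_mid, empty_pot_mid, plant_pot_mid, label_block_mid, trowel_mid, spray_bottle_mid, tie_roll_mid from where it was at the start of the episode above 0.03 m).
It also fails if it takes over 64 s, if anything falls off the work surface, if the arm or the gripper's body presses on something with over 40 N, if the wrist force passes 120 N, or if a joint passes its speed limit or range.

## Robot

A 6-joint arm with a two-finger parallel gripper is mounted at the origin on the work surface. World frame = base frame: x ahead of the robot, y to its left, z up, the work surface at z = 0. Lengths are in mm, angles in rad, forces in N, time in s.
With the tool pointing down it reaches from about 350 to 875 mm from the base axis. Payload 4.2 kg.
Tool frame: the origin (TCP) lies between the finger pads; the fingertips stand 11 mm ahead of it and the grasp point (between the pads) lies 8 mm behind it; z points along the fingers, y is the direction in which the jaws open and shut (so a half turn about z gives the same grasp; the last joint's range is limited). The gripper opens to 85 mm and grips with 20 to 120 N. Pads are 22 mm wide; open, the fingers measure 114 mm over their backs; the gripper's body (76 mm by 85 mm) begins 54 mm behind the grasp point. The pads swing forward as they close: fully open they stand 13 mm farther back than shut.
Start: joints at [1.555, 0.385, 0.008, 0, -1.194, -0.259], TCP at [169.565, 601.537, 209.112] pointing down, gripper open.
Joint ranges: [-3.14, 3.14], [-1.21, 2.06], [-1.07, 1.41], [-3.16, 2.05], [-2.99, -0.16], [-3.1, 3.1]. Speed limits (rad/s): [2.79, 2.79, 3.14, 3.14, 3.14, 3.14].

## Interface

Orientations are given as a unit quaternion [x, y, z, w].
In Python, from bench import * gives the robot as it stands.
- The arm moves only by the tool servo_tool, never from a script. Its argument "rows" is a list of rows, each a list of 7 numbers: the opening, from 0 (shut) to 1 (fully open), then the shift along the tool's x, y, z in cm, then the turn, a rotation vector about the tool's x, y, z in degrees. A call has 1 to 12 rows; each row shifts and turns the commanded pose from where the row before left it, along the tool's axes as they then stand; what a row does not reach is not made up. A row lasts 1/10 s, in which the tool goes at most 50 mm and 8.59 degrees, less where a joint would pass 70% of its speed; a pose out of reach is approached as far as the arm can. A call is refused whole if a number of a shift passes 5 or a number of a turn 8.59, either way. A call with a gripper value outside its range is refused whole. The fingers move at their own pace and stop on an object; the grip force is fixed at half the most. Time passes only in rows, so rows that do not move let the fingers close. It gives the time, the measured TCP pose, the force and the opening at its end, in the units of the state.
- read_state(): the state, without advancing time (a new reading comes with each control period).
- get_image(name): name is "scene" or "side" or "wrist"; returns a dict with "image" (420x560x3 uint8, red, green, blue), "mtx" (3x3 intrinsics, pixels), "k1" (the pictures are not rectified: a ray, as slopes to the right and down, at radius r is drawn at 1 + k1 r^2 times it, then the intrinsics apply), "extrinsics" (4x4, takes a point from camera to world coordinates). Camera axes: x right, y up, looking along -z (the intrinsics and any distortion apply to the point x, -y, -z); pixel columns grow to the right and rows downward; lengths in mm; the calibration is good to about 2 mm. A picture is of the moment at which its call begins. There is no depth.
- job_done(): hands the job in, once; it reports no verdict.
The state is a dict: "clock": time; "joints": joint angles; "joint_vel": joint speeds; "joint_efforts": joint torques, N m; "position": TCP position; "ee_rot": TCP orientation; "contact_force": force on the tool from outside, world axes, zero at the start; "wrist_torque": the same for the moment, N m; "gripper_width": finger opening in mm.
Only numpy, scipy, OpenCV 4.12 (cv2) and the standard library are available. Lean on these libraries where they do the work, as an engineer would, in place of code of your own. Each camera call takes 0.05 s, during which the arm holds its last target. There are 200 camera calls.

## Working session

There is one attempt and no reset: what is moved stays moved. The work goes in short steps, Python scripts to look and compute and a tool call to move; the robot and the scene stay as the last step left them, time stands still between calls to the robot, and variables do not carry over. Pictures are saved under pics/ and viewed, about 8 in all and at most 12, crops included, and the job is handed in when it is done.

Besides the shell and the picture viewer there is one more tool, called as name(argument=value, ...), one argument or row to a line, values as JSON. servo_tool: Moves the arm, as the interface text tells. Its arguments: {"type":"object","properties":{"rows":{"type":"array","items":{"type":"array","items":{"type":"number"}}}},"required":["rows"]}

```bash
mkdir -p pics
cat > h.py <<'E'
from bench import *
import numpy as np, cv2
from scipy.spatial.transform import Rotation as R
def snap(name,fn):
    g=get_image(name); cv2.imwrite('pics/'+fn,g['image'][:,:,::-1]); np.save('pics/'+fn+'.npy',dict(mtx=g['mtx'],k1=g['k1'],E=g['extrinsics']),allow_pickle=True); return g
def load(fn): return np.load('pics/'+fn+'.npy',allow_pickle=True).item()
def ray(c,u,v):
    m=np.array(c['mtx']);E=np.array(c.get('E',c.get('extrinsics')))
    d=np.array([(u-m[0,2])/m[0,0],(v-m[1,2])/m[1,1]]);s=d.copy()
    for _ in range(20): s=d/(1+c['k1']*(s@s))
    w=E[:3,:3]@np.array([s[0],-s[1],-1]); return E[:3,3],w/np.linalg.norm(w)
def onz(c,u,v,z):
    o,w=ray(c,u,v); return o+w*(z-o[2])/w[2]
def onplane(c,u,v,p,n):
    o,w=ray(c,u,v); return o+w*((np.array(p)-o)@n)/(w@n)
def proj(c,P):
    m=np.array(c['mtx']);E=np.array(c.get('E',c.get('extrinsics')))
    q=E[:3,:3].T@(np.array(P)-E[:3,3]); s=np.array([q[0]/-q[2],-q[1]/-q[2]]); s=s*(1+c['k1']*(s@s)); return m[:2,:2]@s+m[:2,2]
def tri(*rs):
    A=sum(np.eye(3)-np.outer(w,w) for o,w in rs); b=sum((np.eye(3)-np.outer(w,w))@o for o,w in rs); return np.linalg.solve(A,b)
E
python3 - <<'E'
from h import *
s=read_state(); print(s)
ims=[]
for n in('scene','side','wrist'):
    g=snap(n,n+'0.png'); print(n,np.round(g['extrinsics'],3).tolist(),np.round(g['mtx'],1).tolist(),g['k1'])
E
```

```text
{'clock': 0.0, 'joints': array([ 1.55459667e+00,  3.85563817e-01,  6.59987578e-03, -4.64086310e-04,
       -1.19398739e+00, -2.58592761e-01]), 'joint_vel': array([-0.00104332,  0.00023947, -0.00060528,  0.00027779,  0.00067032,
       -0.00061497]), 'joint_efforts': array([-2.49475042e-04, -3.92285299e+01,  1.88401204e+01,  4.18619111e+00,
       -4.61751537e-03,  4.39745349e-06]), 'position': array([169.41874406, 600.93877102, 208.01227444]), 'ee_rot': array([ 9.90563652e-01, -1.37049054e-01, -8.38195731e-05,  1.09567327e-03]), 'contact_force': array([-0.25382614, -0.74934704, -0.18992596]), 'wrist_torque': array([ 0.03378632,  0.001362  , -0.02566566]), 'gripper_width': 85.37312901047765}
scene [[-0.296, -0.774, 0.56, 1363.86], [0.955, -0.245, 0.167, 158.08], [0.008, 0.584, 0.812, 1357.55], [0.0, 0.0, 0.0, 1.0]] [[429.2, 0.0, 270.8], [0.0, 429.2, 211.3], [0.0, 0.0, 1.0]] -0.09123687471599558
side [[0.936, 0.255, -0.241, 171.439], [-0.351, 0.695, -0.628, -900.518], [0.007, 0.673, 0.74, 1047.37], [0.0, 0.0, 0.0, 1.0]] [[418.6, 0.0, 278.4], [0.0, 418.6, 210.7], [0.0, 0.0, 1.0]] -0.09084326954859204
wrist [[-0.271, 0.928, 0.255, 233.738], [-0.963, -0.262, -0.07, 583.252], [0.002, -0.264, 0.964, 371.791], [0.0, 0.0, 0.0, 1.0]] [[347.2, 0.0, 277.0], [0.0, 347.2, 213.1], [0.0, 0.0, 1.0]] -0.09019638536988982
```

View pics/scene0.png

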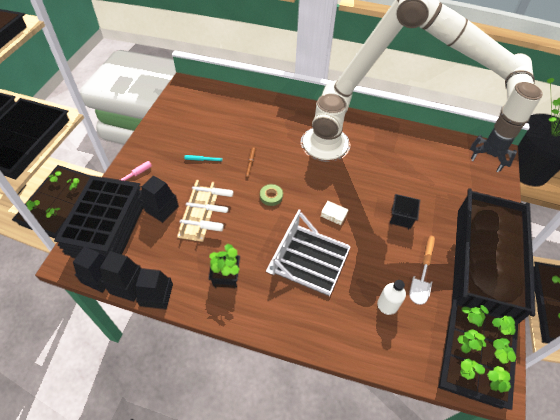

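View pics/side0.png

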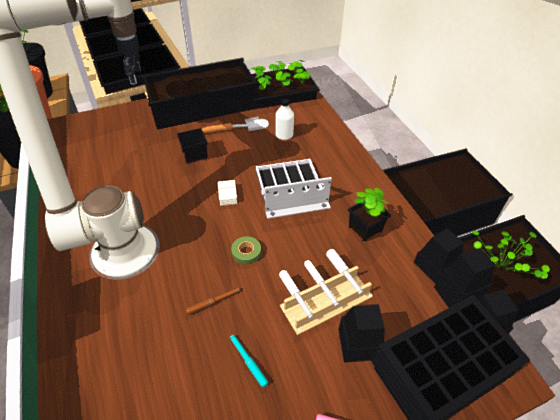

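Three white pins lie in the rack, at scene (217,191), (208,208) and (207,226). The look-alikes are turquoise (203,159), brown (251,162) and pink (138,172). The wanted pin is the white one nearest the robot: scene (217,191), side about (295,293). The gauge is at side (295,190), with its face towards the rack.

Run:
```python
from h import *
a=cv2.imread('pics/side0.png'); 
c1=cv2.resize(a[235:335,265:385],None,fx=4.8,fy=4.8,interpolation=cv2.INTER_CUBIC) 
c2=cv2.resize(a[150:225,250:340],None,fx=4.8,fy=4.8,interpolation=cv2.INTER_CUBIC)
b=np.zeros((480,1010,3),np.uint8); b[:c1.shape[0],:c1.shape[1]]=c1; b[:c2.shape[0],578:578+c2.shape[1]]=c2
b=cv2.resize(b,(800,380)); cv2.imwrite('pics/crop1.png',b)
a=cv2.imread('pics/scene0.png')
c1=cv2.resize(a[175:245,170:240],None,fx=5.6,fy=5.6,interpolation=cv2.INTER_CUBIC) 
c2=cv2.resize(a[205:300,260:355],None,fx=4.1,fy=4.1,interpolation=cv2.INTER_CUBIC)
b=np.zeros((400,800,3),np.uint8); b[:392,:392]=c1; b[:c2.shape[0],400:400+c2.shape[1]]=c2
cv2.imwrite('pics/crop2.png',b)
```

```text
(no output)
```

View pics/crop1.png

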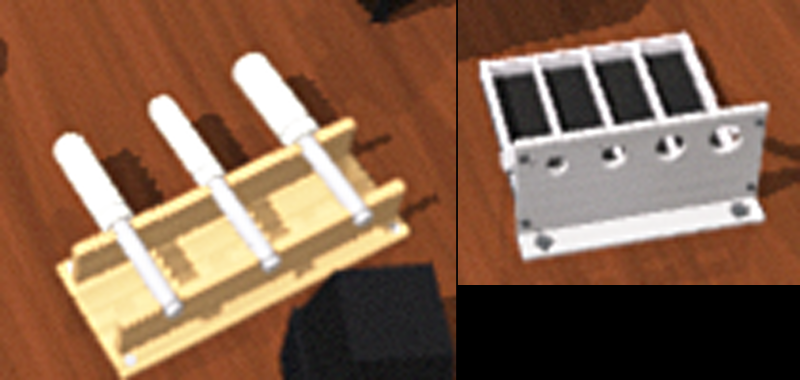

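View pics/crop2.png

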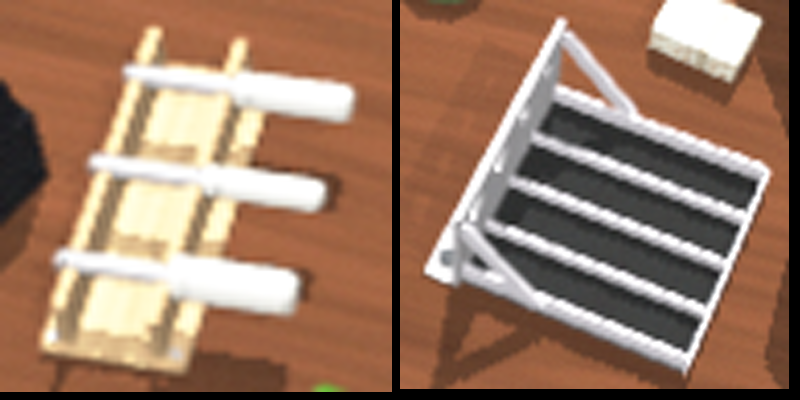

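Run:
```python
from h import *
sd=load('side0.png'); sc=load('scene0.png')
f=lambda x,y:(265+x/3.802,235+y/3.8); g=lambda x,y:(250+(x-457.8)/3.8,150+y/3.8)
s1=lambda x,y:(170+x/5.6,175+y/5.6); s2=lambda x,y:(260+(x-400)/4.1,205+y/4.1)
print('holes z85');H=[onz(sd,*g(*p),85) for p in [(726,138),(670,146),(613,154),(557,162)]]
for h in H: print(h.round(1))
print('plate top corners'); 
for p in [(516,143),(768,105)]: print(onz(sd,*g(*p),115).round(1))
print('scene top corners')
for p in [(561,20),(457,227)]: print(onz(sc,*s2(*p),115).round(1))
for n,a,b in [('nose1',(73,142),(350,103)),('tail1',(174,305),(127,72)),('tail2',(270,262),(92,161)),('tail3',(363,216),(58,259)),('nose2',(160,105),(322,195)),('nose3',(247,64),(295,292))]:
    r1=ray(sd,*f(*a));r2=ray(sc,*s1(*b)); print(n,onz(sd,*f(*a),47).round(1),onz(sc,*s1(*b),47).round(1),tri(r1,r2).round(1))
```

```text
holes z85
[653.5 -30.1  85. ]
[604.  -22.6  85. ]
[554.3 -14.8  85. ]
[506.   -7.3  85. ]
plate top corners
[471.2  -2.5 115. ]
[689.1 -32.8 115. ]
scene top corners
[471.   -1.6 115. ]
[695.  -28.1 115. ]
nose1 [ 429.7 -280.    47. ] [ 424.  -277.7   47. ] [ 427.6 -278.8   48.8]
tail1 [ 446.7 -431.4   47. ] [ 445.2 -436.4   47. ] [ 446.6 -434.    50.5]
tail2 [ 524.3 -424.2   47. ] [ 524.1 -428.2   47. ] [ 524.4 -426.3   49.1]
tail3 [ 604.3 -413.9   47. ] [ 605.4 -417.    47. ] [ 604.9 -415.5   47.9]
nose2 [ 504.3 -271.5   47. ] [ 503.5 -268.5   47. ] [ 503.9 -269.7   45.9]
nose3 [ 583.5 -259.3   47. ] [ 582.3 -257.8   47. ] [ 583.  -258.4   46.9]
```

The two views agree to a few mm. Pin 1 has its nose at (428,-279,48) and tail at (446,-434,49), and the holes are 50 mm apart as stated. Hole0 is the one farthest from the robot. I'll lift, turn the jaws across the pin and swing over to the rack.

```bash
cat >> h.py <<'E'
def pose(): 
    s=read_state(); return np.array(s['position']),R.from_quat(s['ee_rot'])
def frame(yaw,tilt=0):
    # push direction yaw (deg); tool x = -push, tool z down; tilt>0 = pushing direction nose-up
    a=np.radians(yaw); p=np.array([np.cos(a),np.sin(a),0]); p=p*np.cos(np.radians(tilt))+np.array([0,0,1])*np.sin(np.radians(tilt))
    l=np.array([-np.sin(a),np.cos(a),0])
    X=-p; Y=l; Z=np.cross(X,Y); return R.from_matrix(np.c_[X,Y,Z])
def delta(tgt,yaw,tilt=0,P=None,Q=None):
    if P is None: P,Q=pose()
    print('shift cm',(Q.inv().apply(np.array(tgt)-P)/10).round(2),'turn deg',np.degrees((Q.inv()*frame(yaw,tilt)).as_rotvec()).round(2))
E
python3 - <<'E'
from h import *
P,Q=pose(); delta(P,97)
print(frame(97).as_matrix().round(2))
Q=frame(97)
for a,b in [((169,601,300),(520,250,300)),((520,250,300),(560,-100,300)),((560,-100,300),(440,-385,200))]: delta(b,97,0,np.array(a),Q)
E
```

```text
shift cm [0. 0. 0.] turn deg [ 8.000e-02 -6.000e-02  6.725e+01]
[[ 0.12 -0.99 -0.  ]
 [-0.99 -0.12  0.  ]
 [ 0.    0.   -1.  ]]
shift cm [ 39.12 -30.56   0.  ] turn deg [0. 0. 0.]
shift cm [35.23  0.3   0.  ] turn deg [0. 0. 0.]
shift cm [26.83 15.38 10.  ] turn deg [0. 0. 0.]
```

servo_tool(
  rows=[
    [1,0,0,-1.2,0,0,8.4],
    [1,0,0,-1.2,0,0,8.4],
    [1,0,0,-1.2,0,0,8.4],
    [1,0,0,-1.2,0,0,8.4],
    [1,0,0,-1.2,0,0,8.4],
    [1,0,0,-1.2,0,0,8.4],
    [1,0,0,-1.2,0,0,8.4],
    [1,0,0,-1.2,0,0,8.4],
  ],
)

```text
clock: 0.95
position: [169.5, 601.3, 305.1]
ee_rot: [0.747, -0.665, 0.0, 0.0]
contact_force: [-0.6, -0.5, -0.2]
gripper_width: 85.6
```

servo_tool(
  rows=[
    [1,3.56,-2.78,0,0,0,0],
    [1,3.56,-2.78,0,0,0,0],
    [1,3.56,-2.78,0,0,0,0],
    [1,3.56,-2.78,0,0,0,0],
    [1,3.56,-2.78,0,0,0,0],
    [1,3.56,-2.78,0,0,0,0],
    [1,3.56,-2.78,0,0,0,0],
    [1,3.56,-2.78,0,0,0,0],
    [1,3.56,-2.78,0,0,0,0],
    [1,3.56,-2.78,0,0,0,0],
    [1,3.56,-2.78,0,0,0,0],
  ],
)

```text
clock: 2.05
position: [522.0, 248.9, 304.9]
ee_rot: [0.749, -0.662, -0.0, 0.0]
contact_force: [0.5, -0.2, -0.5]
gripper_width: 85.7
```

servo_tool(
  rows=[
    [1,4.4,0,0,0,0,0],
    [1,4.4,0,0,0,0,0],
    [1,4.4,0,0,0,0,0],
    [1,4.4,0,0,0,0,0],
    [1,4.4,0,0,0,0,0],
    [1,4.4,0,0,0,0,0],
    [1,4.4,0,0,0,0,0],
    [1,4.4,0,0,0,0,0],
  ],
)

```text
clock: 2.85
position: [564.1, -100.6, 304.9]
ee_rot: [0.749, -0.662, -0.0, 0.0]
contact_force: [1.1, 0.5, -0.7]
gripper_width: 85.8
```

servo_tool(
  rows=[
    [1,3.85,2.2,1.4,0,0,0],
    [1,3.85,2.2,1.4,0,0,0],
    [1,3.85,2.2,1.4,0,0,0],
    [1,3.85,2.2,1.4,0,0,0],
    [1,3.85,2.2,1.4,0,0,0],
    [1,3.85,2.2,1.4,0,0,0],
    [1,3.85,2.2,1.4,0,0,0],
    [1,0,0,0,0,0,0],
  ],
)

```text
clock: 3.65
position: [441.1, -388.1, 204.0]
ee_rot: [0.747, -0.665, -0.003, 0.001]
contact_force: [-0.4, 0.6, -0.8]
gripper_width: 85.4
```

Run:
```python
from h import *
g=snap('wrist','w1.png'); print(pose()[0],read_state()['joints'].round(2))
for P in [(427,-279,47),(446,-434,47),(437,-356,47)]: print(proj(load('w1.png'),P))
```

```text
[ 442.50320218 -386.84799616  205.1462825 ] [-0.44  0.33 -0.09 -0.   -1.16  0.56]
[277.3161723  295.48252741]
[276.52566224 141.04539812]
[276.37125255 223.614902  ]
```

View pics/w1.png

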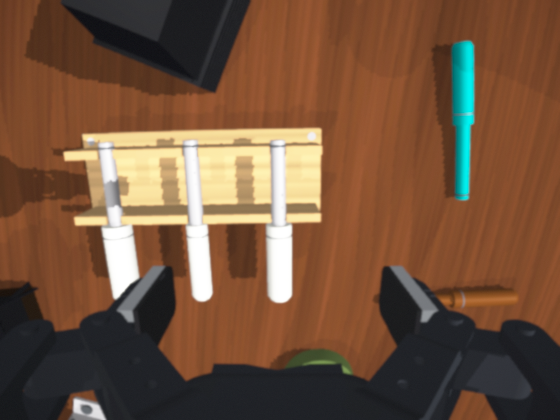

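The wrist view shows the wanted pin on the right: tail (278,141), shoulder (279,226), nose (280,299). The rails are at rows 153 and 216.

Run:
```python
from h import *
c=load('w1.png')
im=cv2.imread('pics/w1.png')
hsv=cv2.cvtColor(im,cv2.COLOR_BGR2HSV)
m=((hsv[...,1]<60)&(hsv[...,2]>130)).astype(np.uint8)
for v in [150,170,185,200,230,240,260,280,290]:
    u=np.flatnonzero(m[v,255:305])+255; print(v,u.min() if len(u) else None,u.max() if len(u) else None, onz(c,(u.min()+u.max())/2,v,47).round(1) if len(u) else '')
for n,p,z in [('nose',(280,301),47),('sh',(279,226),47),('tail',(278,141),47),('railr',(278,149),52),('railf',(278,212),52)]: print(n,onz(c,*p,z).round(1))
N=onz(c,280,301,47);T=onz(c,278,141,47); print(np.linalg.norm(N-T),np.degrees(np.arctan2(*(N-T)[[1,0]])))
```

```text
150 270 285 [ 444.2 -426.1   47. ]
170 271 285 [ 441.6 -407.8   47. ]
185 271 285 [ 439.9 -393.8   47. ]
200 271 285 [ 438.2 -379.5   47. ]
230 266 291 [ 434.2 -349.8   47. ]
240 266 291 [ 433.  -339.5   47. ]
260 267 291 [ 430.  -318.6   47. ]
280 267 291 [ 427.4 -296.7   47. ]
290 268 291 [ 425.5 -285.5   47. ]
nose [ 423.5 -272.9   47. ]
sh [ 434.2 -353.9   47. ]
tail [ 444.7 -434.2   47. ]
railr [ 443.9 -427.5   52. ]
railf [ 437.  -369.1   52. ]
162.65173779512665 97.4864623449821
```

Run:
```python
from h import *
for i in range(3): print(pose()[0].round(1))
delta((438.2,-383.8,90),97.3)
```

```text
[ 442.5 -386.8  205.1]
[ 442.5 -386.8  205.1]
[ 442.5 -386.8  205.1]
shift cm [-0.33  0.36 11.52] turn deg [ 0.18  0.13 -0.51]
```

servo_tool(
  rows=[
    [0.5,-0.1,0.12,3.6,0,0,0],
    [0.5,-0.1,0.12,3.6,0,0,-0.5],
    [0.5,-0.1,0.12,3.4,0,0,0],
    [0.5,0,0,1,0,0,0],
    [0.5,0,0,0,0,0,0],
  ],
)

```text
clock: 4.2
position: [440.7, -381.9, 90.3]
ee_rot: [0.753, -0.658, -0.001, 0.0]
contact_force: [0.4, 0.1, 0.3]
gripper_width: 42.8
```

Run:
```python
from h import *
g=snap('wrist','w2.png'); c=load('w2.png'); print(read_state()['gripper_width'])
delta((438.2,-383.8,39),97.3)
im=g['image'][:,:,::-1]; hsv=cv2.cvtColor(np.ascontiguousarray(im),cv2.COLOR_BGR2HSV)
a=proj(c,(446,-430,47)); print(a, proj(c,(438.2,-383.8,47)),proj(c,(434.5,-354,47)))
```

```text
42.516571100568136
shift cm [0.06 0.37 5.29] turn deg [-0.02 -0.06  0.34]
[278.38509246 150.22592932] [280.8349035  225.95750882] [280.22444713 270.0721443 ]
```

View pics/w2.png

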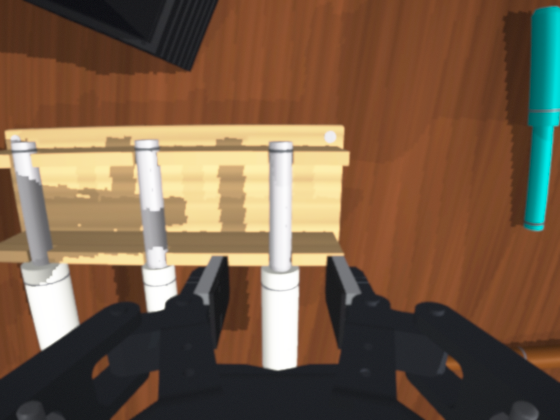

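Run:
```python
from h import *
c=load('w2.png')
for v,z in [(143,47),(151,52),(164,52),(253,52),(265,52),(270,47),(270,58)]: print(v,onz(c,280,v,z).round(1))
print(pose()[0])
```

```text
143 [ 445.6 -434.3   47. ]
151 [ 445.1 -430.1   52. ]
164 [ 444.1 -422.7   52. ]
253 [ 436.6 -367.8   52. ]
265 [ 435.5 -359.7   52. ]
270 [ 434.7 -354.    47. ]
270 [ 435.5 -359.    58. ]
[ 441.72109095 -382.71636522   91.93601173]
```

The pin is centred between the fingers at column 280. The front rail's inner edge is at y=-368, so a grasp at y≈-383 clears it by about 4 mm. I'll descend and close.

servo_tool(
  rows=[
    [0.5,0,0.15,2,0,0,0],
    [0.5,0,0.15,2,0,0,0],
    [0.5,0,0,1.3,0,0,0],
    [0.5,0,0,0,0,0,0],
    [0,0,0,0,0,0,0],
    [0,0,0,0,0,0,0],
    [0,0,0,0,0,0,0],
    [0,0,0,0,0,0,0],
  ],
)

```text
clock: 5.05
position: [438.1, -383.4, 38.9]
ee_rot: [0.752, -0.659, 0.001, -0.0]
contact_force: [0.3, -0.3, 0.3]
gripper_width: -0.2
```

Run:
```python
from h import *
s=read_state(); print(s['gripper_width'],s['position'],s['contact_force'])
snap('wrist','w3.png')
a=cv2.imread('pics/w3.png')
g=snap('side','s3.png'); b=cv2.imread('pics/s3.png')
o=np.zeros((420,800,3),np.uint8); o[:,:400]=a[:,80:480]; o[:400,400:]=cv2.resize(b[210:350,240:380],(400,400)); cv2.imwrite('pics/v3.png',o)
```

```text
-0.1650324456381454 [ 438.13563505 -383.35680058   38.85033866] [ 0.26640962 -0.31695836  0.26891377]
```

View pics/v3.png

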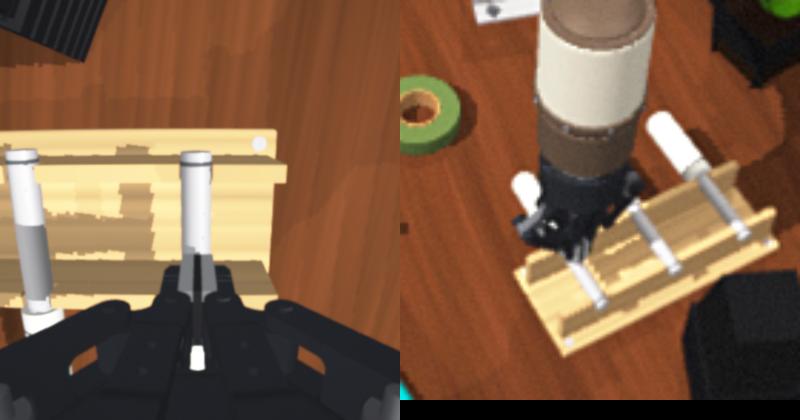

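The fingers read as shut, and the view doesn't settle whether the shank is between them. I'll make a small lift as a harmless test and look again.

servo_tool(
  rows=[
    [0,0,0,-1,0,0,0],
    [0,0,0,-2,0,0,0],
    [0,0,0,-2,0,0,0],
    [0,0,0,0,0,0,0],
  ],
)

```text
clock: 5.55
position: [439.8, -384.4, 91.9]
ee_rot: [0.752, -0.659, 0.004, -0.0]
contact_force: [0.7, -0.5, 0.4]
gripper_width: -0.2
```

Run:
```python
from h import *
s=read_state(); print(s['gripper_width'],s['position'],s['contact_force'],s['wrist_torque'])
a=snap('wrist','w4.png'); a=cv2.imread('pics/w4.png')
g=snap('side','s4.png'); b=cv2.imread('pics/s4.png')
o=np.zeros((420,800,3),np.uint8); o[:400,:400]=cv2.resize(a[120:420,130:430],(400,400)); o[:400,400:]=cv2.resize(b[210:350,240:380],(400,400)); cv2.imwrite('pics/v4.png',o)
```

```text
-0.21971446982520124 [ 439.82076857 -384.43393152   91.8716064 ] [ 0.73974561 -0.47697588  0.41269127] [-0.01739965  0.00480486 -0.0165402 ]
```

View pics/v4.png

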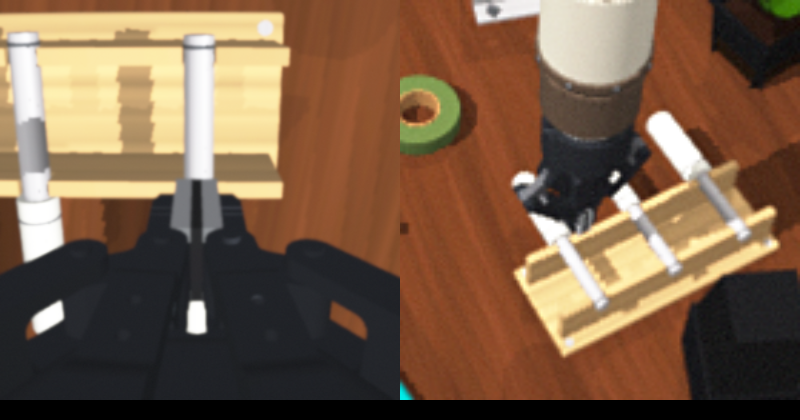

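Run:
```python
from h import *
for f in ['wrist0','w1','w2','w3','w4']: E=np.array(load(f+'.png')['E']); print(f,E[:3,3].round(1),E[:3,2].round(3))
c=load('s3.png'); print('w3 tip seen ~301,299:')
for z in (20,28,40,54,65,80): print(z,proj(c,(438,-383.4,z)).round(1))
print('w4 tip seen ~304,290')
for z in (60,70,80,92,105,118): print(z,proj(c,(439.8,-384.4,z)).round(1))
w=load('w3.png'); print('wrist tip row seen 255')
for z in (28,40,54,65): print(z,proj(w,np.array([438.1,-383.4,z])+11*np.array([.125,-.992,0])).round(1))
```

```text
wrist0 [233.7 583.3 371.8] [ 0.255 -0.07   0.964]
w1 [ 449.6 -455.   367.4] [ 0.036 -0.266  0.963]
w2 [ 449.7 -448.3  253.8] [ 0.037 -0.264  0.964]
w3 [ 446.6 -449.5  202.5] [ 0.034 -0.262  0.964]
w4 [ 447.5 -450.1  255.9] [ 0.029 -0.259  0.965]
w3 tip seen ~301,299:
20 [300.3 306.3]
28 [300.4 304.9]
40 [300.7 302.7]
54 [300.9 300.1]
65 [301.1 298. ]
80 [301.4 295.1]
w4 tip seen ~304,290
60 [301.8 299. ]
70 [302.  297.1]
80 [302.2 295.2]
92 [302.4 292.8]
105 [302.6 290.2]
118 [302.9 287.5]
wrist tip row seen 255
28 [276.9 227.4]
40 [276.9 234.8]
54 [276.8 244.7]
65 [276.8 253.8]
```

The fingers shut above the shank. Both cameras put the fingertips about 25 mm above the reported TCP, not 11 mm below it. The cameras agree with the pin geometry, so I'll trust them, open again and go lower in stages while watching the force.

servo_tool(
  rows=[
    [0.5,-0.1,0.1,0,0,0,0],
    [0.5,0,0,0,0,0,0],
    [0.5,0,0,0,0,0,0],
    [0.5,0,0,2,0,0,0],
    [0.5,0,0,2,0,0,0],
    [0.5,0,0,1.2,0,0,0],
    [0.5,0,0,1,0,0,0],
    [0.5,0,0,0,0,0,0],
  ],
)

```text
clock: 6.45
position: [435.8, -381.8, 24.6]
ee_rot: [0.752, -0.659, -0.001, 0.0]
contact_force: [-0.5, 0.4, 0.4]
gripper_width: 42.7
```

servo_tool(
  rows=[
    [0.5,0,0,0.6,0,0,0],
    [0.5,0,0,0.6,0,0,0],
    [0.5,0,0,0,0,0,0],
  ],
)

```text
clock: 6.75
position: [436.3, -382.0, 13.6]
ee_rot: [0.752, -0.659, -0.0, 0.0]
contact_force: [-0.6, -0.6, 0.2]
gripper_width: 42.9
```

Run:
```python
from h import *
s=read_state(); print(s['gripper_width'],s['position'],s['contact_force'],s['wrist_torque'])
```

```text
42.86382919601755 [ 436.27434605 -382.04865043   13.60314211] [-0.62069628 -0.59572262  0.2435021 ] [-0.0044941   0.00289012 -0.01620625]
```

servo_tool(
  rows=[
    [0.5,0,-0.1,0.6,0,0,0],
    [0.5,0,0,0,0,0,0],
    [0,0,0,0,0,0,0],
    [0,0,0,0,0,0,0],
    [0,0,0,0,0,0,0],
    [0,0,0,0,0,0,0],
  ],
)

```text
clock: 7.35
position: [438.3, -382.4, 8.5]
ee_rot: [0.752, -0.659, 0.001, -0.0]
contact_force: [1.6, 0.8, 0.1]
gripper_width: 11.5
```

servo_tool(
  rows=[
    [0,0,0,0,0,0,0],
    [0,0,0,-0.5,0,0,0],
    [0,0,0,-1.5,0,0,0],
    [0,0,0,0,0,0,0],
  ],
)

```text
clock: 7.75
position: [438.0, -382.6, 29.5]
ee_rot: [0.752, -0.659, 0.001, -0.0]
contact_force: [0.7, -0.9, -1.3]
gripper_width: 11.8
```

Run:
```python
from h import *
s=read_state(); print(s['gripper_width'],s['position'],s['contact_force'],s['wrist_torque'])
a=snap('wrist','w5.png'); a=cv2.imread('pics/w5.png')
g=snap('side','s5.png'); b=cv2.imread('pics/s5.png')
o=np.zeros((420,800,3),np.uint8); o[:400,:400]=cv2.resize(a[120:420,130:430],(400,400)); o[:400,400:]=cv2.resize(b[210:350,240:380],(400,400)); cv2.imwrite('pics/v5.png',o)
```

```text
11.841731605364464 [ 437.98354974 -382.56855817   29.53383737] [ 0.74233794 -0.851494   -1.30940249] [-0.10910443 -0.03270825 -0.01071151]
```

View pics/v5.png

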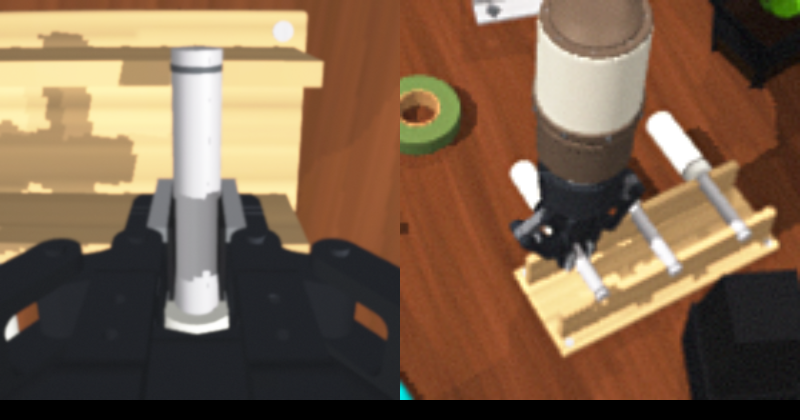

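The pin is held: 1.3 N of weight, and the shank shows between the pads with its tail clear of the rail. The pin axis is 38.5 mm above the reported TCP, the tips about 13 mm below the axis, and the nose about 108.7 mm ahead of the grasp. Next is hole0.

Run:
```python
from h import *
sd=load('side0.png'); sc=load('scene0.png')
print('plant',tri(ray(sd,370,222),ray(sc,224,268)).round(0),onz(sd,370,203,120).round(0),onz(sc,224,260,120).round(0))
H0=np.array([653.5,-30.1,85]);a=np.radians(81.5);p=np.array([np.cos(a),np.sin(a),0])
T=H0-p*(108.7+45); T[2]=70; print(T)
P,Q=pose(); print(np.degrees(np.arctan2(*(-Q.apply([1,0,0]))[[1,0]])))
delta(T,81.5)
```

```text
plant [ 746. -196.   53.] [ 749. -180.  120.] [ 746. -184.  120.]
[ 630.78169351 -182.1117382    70.        ]
97.52469080944239
shift cm [-17.26 -21.84  -4.21] turn deg [ 0.05  0.04 16.02]
```

servo_tool(
  rows=[
    [0,0,0,-2,0,0,0],
    [0,0,0,-2.2,0,0,0],
    [0,-2.47,-3.12,0,0,0,0],
    [0,-2.47,-3.12,0,0,0,0],
    [0,-2.47,-3.12,0,0,0,0],
    [0,-2.47,-3.12,0,0,0,0],
    [0,-2.47,-3.12,0,0,0,0],
    [0,-2.47,-3.12,0,0,0,0],
    [0,-2.44,-3.12,0,0,0,0],
    [0,0,0,0,0,0,8],
    [0,0,0,0,0,0,8],
    [0,0,0,0,0,0,0],
  ],
)

```text
clock: 9.05
position: [630.4, -181.8, 68.6]
ee_rot: [-0.653, 0.757, 0.001, -0.001]
contact_force: [0.5, 0.7, -1.9]
gripper_width: 12.0
```

Run:
```python
from h import *
H0=np.array([653.5,-30.1,85]);a=np.radians(81.5);p=np.array([np.cos(a),np.sin(a),0])
T=H0-p*(108.7+20); T[2]=46.5; delta(T,81.5); print(pose()[0],read_state()['gripper_width'])
```

```text
shift cm [-2.48 -0.05  2.21] turn deg [ 0.19 -0.    0.08]
[ 630.39477299 -181.81733603   68.55444335] 11.98455169468078
```

servo_tool(
  rows=[
    [0,-0.8,0,1.1,0,0,0],
    [0,-0.8,0,1.1,0,0,0],
    [0,-0.8,0,0,0,0,0],
    [0,0,0,0,0,0,0],
    [0,0,0,0,0,0,0],
  ],
)

```text
clock: 9.55
position: [635.3, -158.3, 48.3]
ee_rot: [-0.654, 0.757, -0.0, 0.0]
contact_force: [-0.1, -0.9, -1.8]
gripper_width: 11.9
```

Run:
```python
from h import *
print(pose()[0],pose()[1].as_rotvec())
snap('side','s6.png'); snap('scene','c6.png')
a=cv2.imread('pics/s6.png');b=cv2.imread('pics/c6.png')
o=np.zeros((440,800,3),np.uint8); o[:440,:400]=cv2.resize(a[155:243,255:335],(400,440),interpolation=cv2.INTER_CUBIC); o[:440,400:]=cv2.resize(b[205:293,240:320],(400,440),interpolation=cv2.INTER_CUBIC); cv2.imwrite('pics/v6.png',o)
```

```text
[ 635.2593636  -158.27031073   48.3228547 ] [-2.05325309e+00  2.37757721e+00 -7.41762073e-04]
```

View pics/v6.png

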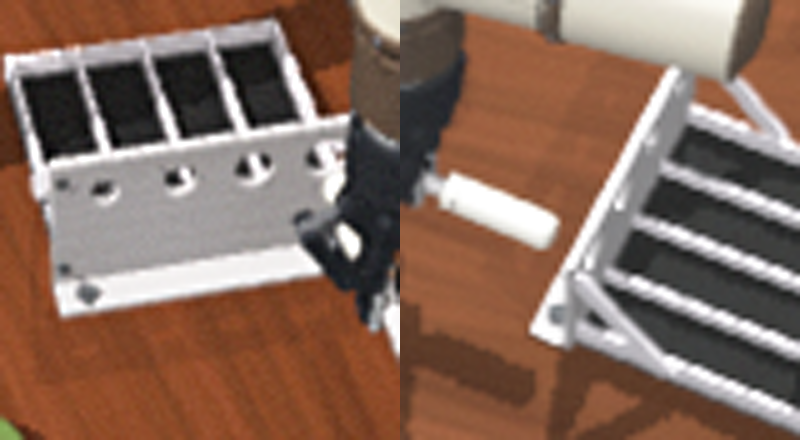

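Run:
```python
from h import *
c=load('c6.png');s=load('s6.png');P,Q=pose();p=-Q.apply([1,0,0]);print(P,p)
b=cv2.imread('pics/c6.png');hsv=cv2.cvtColor(b,cv2.COLOR_BGR2HSV)
m=((hsv[...,1]<50)&(hsv[...,2]>150)).astype(np.uint8); m[:,:248]=0; m[:,275:]=0; m[:236]=0; m[258:]=0
n,l,st,ce=cv2.connectedComponentsWithStats(m); k=1+np.argmax(st[1:,4]); ys,xs=np.nonzero(l==k); print(st[k])
pts=np.c_[xs,ys].astype(np.float32); print(cv2.minAreaRect(pts))
nose=P+108.7*p+[0,0,38.5]; mid=P+28.7*p+[0,0,38.5]
print('pred nose',nose,proj(c,nose),proj(s,nose)); print('pred mid',mid,proj(c,mid))
print('seen nose',onz(c,269.8,251,85).round(1),'sh',onz(c,249.6,243.8,85).round(1))
for h in [(319.4,186.4),(305.4,188.6),(291,190.6),(275.8,192.8)]: print(onz(s,*h,85).round(1))
# plate top front/back edge in scene
for q in [(687,72),(578,275),(672,68),(570,262)]: print(onz(c,240+(q[0]-400)/5,205+q[1]/5,115).round(1))
```

```text
[ 635.25523981 -158.64864807   48.57850253] [1.46572471e-01 9.89199934e-01 2.43754271e-05]
[248 240  24  15 180]
((258.9704284667969, 246.5709991455078), (24.538463592529297, 7.538462162017822), 22.61986541748047)
pred nose [651.18766741 -51.12261521  87.08115214] [271.08166608 251.86655942] [322.66561593 190.27120799]
pred mid [ 639.46186973 -130.25860996   87.07920211] [250.25104897 243.10794295]
seen nose [648.1 -56.7  85. ] sh [ 641.6 -132.    85. ]
[649.6 -29.2  85. ]
[602.3 -22.8  85. ]
[554.7 -15.2  85. ]
[504.8  -7.7  85. ]
[513.    2.8 115. ]
[692.  -23.1 115. ]
[512.8  -8.2 115. ]
[684.2 -31.  115. ]
```

The scene view shows the body axis from (250,244) to (270,251), which matches the kinematic prediction to about 0.1 px across and 22.6° against 22.8°. The side view puts the holes at (319.4,186.4), (305.4,188.6), (291,190.6) and (275.8,192.8). To line up with hole0 I need +1.6 mm in y and 2 mm down.

servo_tool(
  rows=[
    [0,-0.4,0.16,0.2,0,0,0],
    [0,-0.6,0,0,0,0,0],
    [0,-0.6,0,0,0,0,0],
    [0,0,0,0,0,0,0],
  ],
)

```text
clock: 10.05
position: [636.0, -141.6, 46.3]
ee_rot: [-0.654, 0.757, -0.0, 0.0]
contact_force: [0.9, -0.6, -2.4]
gripper_width: 11.7
```

servo_tool(
  rows=[
    [0,-0.3,0,0,0,0,0],
    [0,-0.3,0,0,0,0,0],
    [0,-0.3,0,0,0,0,0],
    [0,0,0,0,0,0,0],
  ],
)

```text
clock: 10.45
position: [637.1, -133.2, 46.1]
ee_rot: [-0.653, 0.757, -0.0, 0.0]
contact_force: [-0.6, -1.1, -1.9]
gripper_width: 12.1
```

```bash
cat >> h.py <<'E'
GY=np.array([-.988,.152,0]);GX=np.array([.152,.988,0]);H0=np.array([652.8,-30.1,85.])
def st():
    s=read_state();P,Q=pose();p=-Q.apply([1,0,0]);n=P+108.7*p+np.array([0,0,38.5])
    d=n-H0; print('t',round(s['clock'],2),'nose in hole0: x %.1f y %.1f z %.1f'%(d@GX,d@GY,d[2]),'F gauge axes',np.round([s['contact_force']@GX,s['contact_force']@GY,s['contact_force'][2]],1),'M',np.round([s['wrist_torque']@GX,s['wrist_torque']@GY,s['wrist_torque'][2]],2),'w',round(s['gripper_width'],1),'yaw %.1f tilt %.1f'%(np.degrees(np.arctan2(p[1],p[0])),np.degrees(np.arcsin(p[2]))))
E
python3 -c "
from h import *
st()"
```

```text
t 10.45 nose in hole0: x 4.4 y 0.4 z -0.3 F gauge axes [-1.2  0.4 -1.9] M [ 0.02 -0.   -0.03] w 12.1 yaw 81.6 tilt 0.0
```

servo_tool(
  rows=[
    [0,-0.4,0,0,0,0,0],
    [0,-0.4,0,0,0,0,0],
    [0,-0.4,0,0,0,0,0],
    [0,-0.4,0,0,0,0,0],
    [0,0,0,0,0,0,0],
  ],
)

```text
clock: 10.95
position: [639.5, -117.2, 46.2]
ee_rot: [-0.653, 0.757, -0.0, 0.0]
contact_force: [-0.3, 0.1, -0.9]
gripper_width: 12.2
```

```bash
python3 -c "
from h import *
st()"
```

```text
t 10.95 nose in hole0: x 20.6 y 0.5 z -0.3 F gauge axes [ 0.1  0.3 -0.9] M [-0.05 -0.    0.  ] w 12.2 yaw 81.6 tilt 0.0
```

Hole0 passes it with no force. I'll back out, step 50 mm to hole1 and push in with small steps.

servo_tool(
  rows=[
    [0,1.0,0,0,0,0,0],
    [0,1.1,0,0,0,0,0],
    [0,1.1,0,0,0,0.0,0.3],
    [0,0,2.5,0,0,0,0],
    [0,0,2.45,0,0,0,0],
    [0,0,0,0,0,0,0],
    [0,-0.4,0,0,0,0,0],
    [0,-0.3,0,0,0,0,0],
    [0,0,0,0,0,0,0],
  ],
)

```text
clock: 11.85
position: [587.8, -134.8, 46.2]
ee_rot: [-0.651, 0.759, -0.0, 0.0]
contact_force: [0.0, 0.8, -1.3]
gripper_width: 11.9
```

```bash
python3 -c "
from h import *
st()"
```

```text
t 11.85 nose in hole0: x -4.7 y 48.3 z -0.3 F gauge axes [ 0.8  0.1 -1.3] M [-0.01  0.    0.02] w 11.9 yaw 81.3 tilt 0.0
```

servo_tool(
  rows=[
    [0,0,0.17,-0.03,0,0,0],
    [0,-0.2,0,0,0,0,0],
    [0,-0.2,0,0,0,0,0],
    [0,-0.2,0,0,0,0,0],
    [0,0,0,0,0,0,0],
  ],
)

```text
clock: 12.35
position: [586.1, -128.5, 46.4]
ee_rot: [-0.651, 0.759, -0.0, 0.0]
contact_force: [0.2, 0.3, -2.1]
gripper_width: 11.7
```

```bash
python3 -c "
from h import *
st()"
```

```text
t 12.35 nose in hole0: x 1.3 y 51.0 z -0.1 F gauge axes [ 0.3 -0.1 -2.1] M [-0.04  0.01 -0.05] w 11.7 yaw 81.3 tilt 0.0
```

servo_tool(
  rows=[
    [0,0,-0.1,0,0,0,0],
    [0,-0.2,0,0,0,0,0],
    [0,-0.2,0,0,0,0,0],
    [0,0,0,0,0,0,0],
  ],
)

```text
clock: 12.75
position: [587.7, -124.8, 46.4]
ee_rot: [-0.651, 0.759, -0.0, 0.0]
contact_force: [0.0, 0.1, -2.3]
gripper_width: 11.8
```

```bash
python3 -c "
from h import *
st()"
```

```text
t 12.75 nose in hole0: x 5.2 y 50.0 z -0.1 F gauge axes [ 0.1  0.  -2.3] M [0.02 0.02 0.02] w 11.8 yaw 81.3 tilt 0.0
```

servo_tool(
  rows=[
    [0,-0.2,0,0,0,0,0],
    [0,-0.1,0,0,0,0,0],
    [0,0,0,0,0,0,0],
  ],
)

```text
clock: 13.05
position: [588.1, -121.9, 46.4]
ee_rot: [-0.651, 0.759, 0.0, 0.0]
contact_force: [-0.3, -0.3, -1.5]
gripper_width: 12.5
```

```bash
python3 -c "
from h import *
st()"
```

```text
t 13.05 nose in hole0: x 8.2 y 50.0 z -0.1 F gauge axes [-0.4  0.3 -1.5] M [-0.02  0.   -0.  ] w 12.5 yaw 81.3 tilt 0.0
```

servo_tool(
  rows=[
    [0,-0.2,0,0,0,0,0],
    [0,-0.2,0,0,0,0,0],
    [0,0,0,0,0,0,0],
  ],
)

```text
clock: 13.35
position: [588.8, -117.8, 46.4]
ee_rot: [-0.651, 0.759, -0.0, 0.0]
contact_force: [0.4, -0.4, -1.4]
gripper_width: 12.1
```

servo_tool(
  rows=[
    [0,-0.3,0,0,0,0,0],
    [0,-0.3,0,0,0,0,0],
    [0,-0.3,0,0,0,0,0],
    [0,0,0,0,0,0,0],
  ],
)

```text
clock: 13.75
position: [590.2, -108.7, 46.4]
ee_rot: [-0.651, 0.759, -0.0, 0.0]
contact_force: [-0.1, 0.6, -1.3]
gripper_width: 11.7
```

```bash
python3 -c "
from h import *
st()"
```

```text
t 13.75 nose in hole0: x 21.4 y 50.0 z -0.1 F gauge axes [ 0.5  0.2 -1.3] M [-0.01  0.04 -0.01] w 11.7 yaw 81.3 tilt 0.0
```

Hole1 passes it freely, with no force and the nose at x≈20. On to hole2.

servo_tool(
  rows=[
    [0,1.0,0,0,0,0,0],
    [0,1.1,0,0,0,0,0],
    [0,1.1,0,0,0,0,0],
    [0,0,2.5,0,0,0,0],
    [0,0,2.5,0,0,0,0],
    [0,0,0,0,0,0,0],
    [0,-0.4,0,0,0,0,0],
    [0,-0.3,0,0,0,0,0],
    [0,0,0,0,0,0,0],
    [0,0,0,0,0,0,0],
  ],
)

```text
clock: 14.75
position: [537.5, -126.2, 46.3]
ee_rot: [-0.651, 0.759, -0.0, 0.0]
contact_force: [0.3, 0.1, -2.1]
gripper_width: 12.3
```

```bash
python3 -c "
from h import *
st()"
```

```text
t 14.75 nose in hole0: x -3.8 y 99.4 z -0.2 F gauge axes [ 0.2 -0.3 -2.1] M [-0.01  0.03 -0.03] w 12.3 yaw 81.3 tilt -0.0
```

servo_tool(
  rows=[
    [0,-0.2,0.06,0,0,0,0],
    [0,-0.2,0,0,0,0,0],
    [0,0,0,0,0,0,0],
  ],
)

```text
clock: 15.05
position: [537.0, -122.0, 46.4]
ee_rot: [-0.651, 0.759, 0.0, 0.0]
contact_force: [-0.9, 0.4, -2.5]
gripper_width: 11.9
```

servo_tool(
  rows=[
    [0,-0.15,0,0,0,0,0],
    [0,0,0,0,0,0,0],
  ],
)

```text
clock: 15.25
position: [537.2, -120.6, 46.4]
ee_rot: [-0.651, 0.759, -0.0, 0.0]
contact_force: [0.6, 0.1, -1.2]
gripper_width: 11.9
```

servo_tool(
  rows=[
    [0,-0.15,0,0,0,0,0],
    [0,0,0,0,0,0,0],
  ],
)

```text
clock: 15.45
position: [537.4, -119.2, 46.4]
ee_rot: [-0.651, 0.759, -0.0, 0.0]
contact_force: [-0.2, -0.2, -2.5]
gripper_width: 12.1
```

```bash
python3 -c "
from h import *
st()"
```

```text
t 15.45 nose in hole0: x 3.1 y 100.5 z -0.1 F gauge axes [-0.2  0.2 -2.5] M [ 0.   -0.02 -0.06] w 12.1 yaw 81.3 tilt 0.0
```

servo_tool(
  rows=[
    [0,-0.1,-0.04,0,0,0,0],
    [0,0,0,0,0,0,0],
  ],
)

```text
clock: 15.65
position: [538.0, -118.3, 46.5]
ee_rot: [-0.651, 0.759, -0.0, 0.0]
contact_force: [0.7, 0.2, -1.8]
gripper_width: 12.2
```

servo_tool(
  rows=[
    [0,-0.1,0,0,0,0,0],
    [0,0,0,0,0,0,0],
  ],
)

```text
clock: 15.85
position: [538.1, -117.4, 46.5]
ee_rot: [-0.651, 0.759, -0.0, 0.0]
contact_force: [0.4, 0.2, -1.2]
gripper_width: 11.5
```

servo_tool(
  rows=[
    [0,-0.1,0,0,0,0,0],
    [0,0,0,0,0,0,0],
  ],
)

```text
clock: 16.05
position: [538.1, -116.9, 46.5]
ee_rot: [-0.651, 0.759, -0.0, -0.0]
contact_force: [-0.4, -3.5, -0.6]
gripper_width: 11.9
```

```bash
python3 -c "
from h import *
st()"
```

```text
t 16.05 nose in hole0: x 5.5 y 100.1 z -0.1 F gauge axes [-3.5 -0.1 -0.6] M [-0.2   1.08 -0.05] w 11.9 yaw 81.3 tilt -0.0
```

servo_tool(
  rows=[
    [0,-0.08,0,0,0,0,0],
    [0,0,0,0,0,0,0],
    [0,0,0,0,0,0,0],
  ],
)

```text
clock: 16.35
position: [537.9, -116.7, 46.5]
ee_rot: [-0.651, 0.759, -0.0, -0.001]
contact_force: [-0.5, -7.0, -1.5]
gripper_width: 12.1
```

```bash
python3 -c "
from h import *
st()"
```

```text
t 16.35 nose in hole0: x 5.6 y 100.3 z -0.1 F gauge axes [-7.  -0.6 -1.5] M [-0.24  1.9  -0.09] w 12.1 yaw 81.2 tilt -0.1
```

Hole2 refuses the pin at 7 N, lightly pressed, with the nose about 2 mm in. Back to hole1.

servo_tool(
  rows=[
    [0,0.6,0,0,0,0,0],
    [0,1.0,0,0,0,0,0],
    [0,0,-2.5,0,0,0,0],
    [0,0,-2.5,0,0,0,0],
    [0,0,0,0,0,0,0],
    [0,-0.6,0,0,0,0,0],
    [0,0,0,0,0,0,0],
    [0,0,0,0,0,0,0],
  ],
)

```text
clock: 17.15
position: [585.4, -132.7, 46.4]
ee_rot: [-0.651, 0.759, 0.0, -0.0]
contact_force: [-0.6, 0.1, -1.4]
gripper_width: 11.8
```

```bash
python3 -c "
from h import *
st()"
```

```text
t 17.15 nose in hole0: x -3.0 y 51.1 z -0.1 F gauge axes [ 0.   0.6 -1.4] M [ 0.02  0.05 -0.03] w 11.8 yaw 81.3 tilt 0.0
```

servo_tool(
  rows=[
    [0,-0.2,-0.1,0,0,0,0],
    [0,-0.2,0,0,0,0,0],
    [0,-0.2,0,0,0,0,0],
    [0,-0.2,0,0,0,0,0],
    [0,0,0,0,0,0,0],
  ],
)

```text
clock: 17.65
position: [588.4, -125.0, 46.4]
ee_rot: [-0.651, 0.759, -0.0, 0.0]
contact_force: [-0.3, -0.9, -2.4]
gripper_width: 11.9
```

```bash
python3 -c "
from h import *
st()"
```

```text
t 17.65 nose in hole0: x 5.1 y 49.2 z -0.0 F gauge axes [-0.9  0.1 -2.4] M [-0.02 -0.05 -0.01] w 11.9 yaw 81.3 tilt 0.0
```

servo_tool(
  rows=[
    [0,-0.3,0,0,0,0,0],
    [0,-0.3,0,0,0,0,0],
    [0,-0.3,0,0,0,0,0],
    [0,0,0,0,0,0,0],
  ],
)

```text
clock: 18.05
position: [589.7, -116.0, 46.3]
ee_rot: [-0.651, 0.759, 0.0, -0.0]
contact_force: [-0.2, 0.7, -0.6]
gripper_width: 12.1
```

servo_tool(
  rows=[
    [0,-0.4,0,0,0,0,0],
    [0,-0.4,0,0,0,0,0],
    [0,-0.4,0,0,0,0,0],
    [0,-0.4,0,0,0,0,0],
    [0,0,0,0,0,0,0],
  ],
)

```text
clock: 18.55
position: [592.3, -99.9, 46.4]
ee_rot: [-0.651, 0.759, 0.0, 0.0]
contact_force: [-0.4, 0.4, -2.6]
gripper_width: 12.2
```

```bash
python3 -c "
from h import *
st()"
```

```text
t 18.55 nose in hole0: x 30.5 y 49.3 z -0.1 F gauge axes [ 0.4  0.4 -2.6] M [ 0.3  -0.1   0.08] w 12.2 yaw 81.3 tilt 0.0
```

servo_tool(
  rows=[
    [0,-0.4,0.05,0,0,0,0],
    [0,-0.5,0,0,0,0,0],
    [0,-0.5,0,0,0,0,0],
    [0,-0.5,0,0,0,0,0],
    [0,-0.5,0,0,0,0,0],
    [0,-0.5,0,0,0,0,0],
    [0,0,0,0,0,0,0],
  ],
)

```text
clock: 19.25
position: [596.4, -71.2, 46.5]
ee_rot: [-0.651, 0.759, -0.0, 0.0]
contact_force: [-0.6, 0.4, -1.7]
gripper_width: 12.0
```

```bash
python3 -c "
from h import *
st()"
```

```text
t 19.25 nose in hole0: x 59.5 y 49.6 z -0.0 F gauge axes [ 0.3  0.6 -1.7] M [ 0.01 -0.01 -0.01] w 12.0 yaw 81.3 tilt 0.0
```

servo_tool(
  rows=[
    [0,-0.5,0,0,0,0,0],
    [0,-0.5,0,0,0,0,0],
    [0,-0.5,0,0,0,0,0],
    [0,-0.5,0,0,0,0,0],
    [0,0,0,0,0,0,0],
  ],
)

```text
clock: 19.75
position: [599.3, -51.4, 46.4]
ee_rot: [-0.651, 0.759, -0.0, 0.0]
contact_force: [0.5, 0.3, -2.5]
gripper_width: 12.0
```

```bash
python3 -c "
from h import *
st()"
```

```text
t 19.75 nose in hole0: x 79.5 y 49.7 z -0.1 F gauge axes [ 0.3 -0.5 -2.5] M [-0.    0.08  0.04] w 12.0 yaw 81.3 tilt 0.0
```

servo_tool(
  rows=[
    [0,-0.3,0,0,0,0,0],
    [0,-0.3,0,0,0,0,0],
    [0,-0.2,0,0,0,0,0],
    [0,0,0,0,0,0,0],
    [0,0,0,0,0,0,0],
    [0,0.4,0,0,0,0,0],
    [0,0.3,0,0,0,0,0],
    [0,0,0,0,0,0,0],
    [0.5,0,0,0,0,0,0],
    [0.5,0,0,0,0,0,0],
    [0.5,0,0,0,0,0,0],
    [0.5,0,0,0,0,0,0],
  ],
)

```text
clock: 20.95
position: [599.5, -51.0, 46.6]
ee_rot: [-0.651, 0.759, -0.0, 0.0]
contact_force: [1.1, 0.4, 0.4]
gripper_width: 42.5
```

```bash
python3 -c "
from h import *
st()"
```

```text
t 20.95 nose in hole0: x 79.9 y 49.5 z 0.2 F gauge axes [ 0.6 -1.   0.4] M [-0.01  0.01  0.01] w 42.5 yaw 81.3 tilt 0.0
```

servo_tool(
  rows=[
    [0.5,0,0,-2,0,0,0],
    [0.5,0,0,-4,0,0,0],
    [0.5,0,0,-4,0,0,0],
    [0.5,0,0,0,0,0,0],
  ],
)

```text
clock: 21.35
position: [603.5, -51.0, 153.3]
ee_rot: [-0.652, 0.758, -0.004, 0.005]
contact_force: [0.6, 0.2, 0.6]
gripper_width: 42.5
```

Run:
```python
from h import *
st()
snap('side','s7.png'); snap('scene','c7.png')
a=cv2.imread('pics/s7.png');b=cv2.imread('pics/c7.png')
o=np.zeros((440,800,3),np.uint8); o[:440,:400]=cv2.resize(a[155:243,255:335],(400,440),interpolation=cv2.INTER_CUBIC); o[:440,400:]=cv2.resize(b[205:293,260:340],(400,440),interpolation=cv2.INTER_CUBIC); cv2.imwrite('pics/v7.png',o)
```

```text
t 21.35 nose in hole0: x 80.5 y 45.7 z 107.1 F gauge axes [ 0.3 -0.5  0.6] M [-0.03 -0.02  0.01] w 42.5 yaw 81.3 tilt 0.1
```

View pics/v7.png

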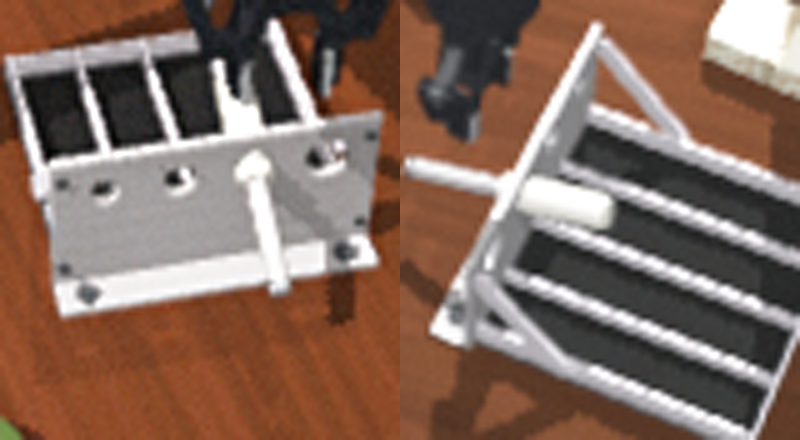

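The pin hangs in hole1, tail low and nose up behind the plate. In the side view the tail is at (311,212.5); in the scene view the tail is at (261.6,238) and the nose at (301.4,246.6).

Run:
```python
from h import *
s=load('s7.png');c=load('c7.png');h1=H0+50*GY
def rel(P): d=P-h1; return np.round([d@GX,d@GY,d[2]],1)
print('tail side',rel(onplane(s,311.2,212.6,h1,GY)),'scene',rel(onplane(c,261.8,238,h1,GY)),'tri',rel(tri(ray(s,311.2,212.6),ray(c,261.8,238))))
print('nose scene',rel(onplane(c,301.4,246.6,h1,GY)))
for t in (8,12,15):
    r=np.radians(t); u=GX*np.cos(r)+np.array([0,0,np.sin(r)]); m=h1-3*GX
    print(t,'tail',proj(s,m-80*u),proj(c,m-80*u),'nose',proj(c,m+80*u))
```

```text
tail side [-78.8  -0.  -32.2] scene [-82.7  -0.  -26. ] tri [-83.    1.1 -27.6]
nose scene [67.8 -0.  25.2]
8 tail [311.90819856 208.9202466 ] [261.88914387 235.81253423] nose [303.37881864 249.67139287]
12 tail [311.71416744 209.87142632] [262.14692918 236.7467862 ] nose [303.23133709 248.7368463 ]
15 tail [311.5504056  210.51234171] [262.40217094 237.46268976] nose [303.0513896  248.01208761]
```

Run:
```python
from h import *
h1=H0+50*GY; F=frame(81.3,16); tz=F.apply([0,0,1]); print(tz@GX,tz[2])
G=h1+37*GX+[0,0,12]; A=G+35*tz-60*tz; print(A,G+35*tz); 
P,Q=pose(); print(P); delta(A,81.3,16)
```

```text
0.27553360725161047 -0.961261695938319
[607.98167169   7.24435397 121.0315424 ] [610.48325964  23.59230444  63.35584064]
[599.78562014 -50.84352513 147.69846478]
shift cm [-5.86  0.08  2.67] turn deg [ -0.16 -15.93  -0.03]
```

servo_tool(
  rows=[
    [0.5,-2.9,0,0,0,0,0],
    [0.5,-2.9,0.08,0,0,0,0],
    [0.5,0,0,1.3,0,0,0],
    [0.5,0,0,1.3,0,0,0],
    [0.5,0,0,0,0,-8,0],
    [0.5,0,0,0,0,-8,0],
    [0.5,0,0,0,0,0,0],
    [0.5,0,0,0,0,0,0],
  ],
)

```text
clock: 22.25
position: [606.6, 4.3, 118.9]
ee_rot: [-0.644, 0.753, 0.091, 0.104]
contact_force: [-0.3, 0.6, -0.2]
gripper_width: 42.8
```

Run:
```python
from h import *
h1=H0+50*GY; F=frame(81.3,16); tz=F.apply([0,0,1])
G=h1+37*GX+[0,0,12]; delta(G+35*tz,81.3,16); st()
snap('scene','c8.png'); snap('wrist','w8.png'); c=load('w8.png')
im=cv2.imread('pics/w8.png')
u=GX*np.cos(.3)+np.array([0,0,np.sin(.3)]);m=h1-6*GX+[0,0,-1]
for d in (-80,0,45,80): print(d,proj(c,m+d*u).round(0))
b=cv2.imread('pics/c8.png'); o=np.zeros((420,800,3),np.uint8); o[:400,:400]=cv2.resize(im[80:420,100:440],(400,400));o[:400,400:]=cv2.resize(b[205:285,260:340],(400,400),interpolation=cv2.INTER_CUBIC); cv2.imwrite('pics/v8.png',o)
```

```text
shift cm [-0.38 -0.1   5.88] turn deg [ 0.08 -0.12 -0.26]
t 22.25 nose in hole0: x 131.4 y 50.5 z 102.1 F gauge axes [ 0.5  0.4 -0.2] M [0.02 0.55 0.02] w 42.8 yaw 81.0 tilt 15.9
-80 [274.   8.]
0 [274. 166.]
45 [275. 244.]
80 [275. 299.]
```

servo_tool(
  rows=[
    [0.5,-0.2,-0.1,2,0,0,0],
    [0.5,-0.2,0,2,0,0,0],
    [0.5,0,0,1.8,0,0,0],
    [0.5,0,0,0,0,0,0],
  ],
)

```text
clock: 22.75
position: [608.9, 27.2, 62.7]
ee_rot: [-0.645, 0.751, 0.092, 0.103]
contact_force: [-0.9, 0.5, -0.2]
gripper_width: 42.5
```

Run:
```python
from h import *
h1=H0+50*GY; F=frame(81.3,16); tz=F.apply([0,0,1])
G=h1+37*GX+[0,0,12]; delta(G+35*tz,81.3,16); st()
```

```text
shift cm [ 0.31 -0.21 -0.16] turn deg [ 0.37 -0.12 -0.01]
t 22.75 nose in hole0: x 154.5 y 52.1 z 46.0 F gauge axes [ 0.3  1.  -0.2] M [0.03 0.6  0.02] w 42.5 yaw 81.3 tilt 15.9
```

servo_tool(
  rows=[
    [0,0,0,0,0,0,0],
    [0,0,0,0,0,0,0],
    [0,0,0,0,0,0,0],
    [0,0,0,0,0,0,0],
  ],
)

```text
clock: 23.15
position: [611.4, 26.2, 66.3]
ee_rot: [-0.645, 0.752, 0.091, 0.106]
contact_force: [-0.4, 3.0, -1.7]
gripper_width: 22.3
```

```bash
python3 -c "
from h import *
st()"
```

```text
t 23.15 nose in hole0: x 153.8 y 49.4 z 49.9 F gauge axes [ 2.9  0.9 -1.7] M [ 0.16 -0.09  0.1 ] w 22.3 yaw 81.3 tilt 16.0
```

The pin is gripped behind the plate: the width reads 22.3, with the usual 2 mm offset from 24.4. I'll draw it along its axis until the shoulder is past the plate.

servo_tool(
  rows=[
    [0,-0.4,0,0,0,0,0],
    [0,-0.4,0,0,0,0,0],
    [0,-0.4,0,0,0,0,0],
    [0,-0.4,0,0,0,0,0],
    [0,0,0,0,0,0,0],
  ],
)

```text
clock: 23.65
position: [614.2, 41.5, 70.7]
ee_rot: [-0.645, 0.751, 0.09, 0.106]
contact_force: [0.6, -0.8, -0.7]
gripper_width: 22.4
```

```bash
python3 -c "
from h import *
st()"
```

```text
t 23.65 nose in hole0: x 169.3 y 49.1 z 54.3 F gauge axes [-0.7 -0.7 -0.7] M [0.01 0.6  0.01] w 22.4 yaw 81.3 tilt 16.0
```

servo_tool(
  rows=[
    [0,0.3,0,0.36,0,4,0],
    [0,0.27,0,0.4,0,4,0],
    [0,0,0,0,0,0,0],
  ],
)

```text
clock: 23.95
position: [612.5, 38.9, 60.9]
ee_rot: [-0.651, 0.756, 0.046, 0.052]
contact_force: [-0.2, 0.7, -1.5]
gripper_width: 22.3
```

```bash
python3 -c "
from h import *
st()"
```

```text
t 23.95 nose in hole0: x 169.7 y 50.6 z 29.4 F gauge axes [ 0.6  0.3 -1.5] M [ 0.05  0.22 -0.04] w 22.3 yaw 81.4 tilt 8.0
```

servo_tool(
  rows=[
    [0,0.23,0,0.44,0,4,0],
    [0,0.2,0,0.5,0,4,0],
    [0,0,0,0,0,0,0],
    [0,0,0,0,0,0,0],
  ],
)

```text
clock: 24.35
position: [612.5, 34.4, 51.6]
ee_rot: [-0.651, 0.759, 0.001, 0.001]
contact_force: [0.3, -0.1, -1.6]
gripper_width: 22.5
```

```bash
python3 -c "
from h import *
st();print(pose()[0])"
```

```text
t 24.35 nose in hole0: x 166.2 y 49.6 z 5.3 F gauge axes [-0.1 -0.4 -1.6] M [ 0.01 -0.13 -0.04] w 22.5 yaw 81.3 tilt 0.1
[612.48976874  34.36730757  51.5992037 ]
```

servo_tool(
  rows=[
    [0,-1,0,0,0,0,0],
    [0,-1,0,0,0,0,0],
    [0,-1,0,0,0,0,0],
    [0,-1,0,0,0,0,0],
    [0,0,0,0,0,0,0],
  ],
)

```text
clock: 24.85
position: [619.2, 75.2, 51.8]
ee_rot: [-0.652, 0.758, -0.0, 0.001]
contact_force: [0.2, -0.3, -1.5]
gripper_width: 22.4
```

```bash
python3 -c "
from h import *
st()"
```

```text
t 24.85 nose in hole0: x 207.6 y 49.4 z 5.4 F gauge axes [-0.3 -0.2 -1.5] M [ 0.03 -0.11  0.02] w 22.4 yaw 81.4 tilt 0.0
```

servo_tool(
  rows=[
    [0,-1,0,0,0,0,0],
    [0,-1,0,0,0,0,0],
    [0,-1,0,0,0,0,0],
    [0,-1,0,0,0,0,0],
    [0,-1,0,0,0,0,0],
    [0,-0.7,0,0,0,0,0],
    [0,0,0,0,0,0,0],
  ],
)

```text
clock: 25.55
position: [627.5, 131.2, 51.4]
ee_rot: [-0.652, 0.759, 0.0, 0.0]
contact_force: [-0.1, -0.4, -2.7]
gripper_width: 22.5
```

Run:
```python
from h import *
st(); print(pose()[0])
snap('side','s9.png'); snap('scene','c9.png')
a=cv2.imread('pics/c9.png'); hsv=cv2.cvtColor(a,cv2.COLOR_BGR2HSV)
c=load('c9.png'); P,Q=pose(); p=-Q.apply([1,0,0])
for d in (-127,-47,33): print(d,proj(c,P+d*p+[0,0,35]).round(1))
```

```text
t 25.55 nose in hole0: x 264.2 y 49.6 z 4.9 F gauge axes [-0.4  0.1 -2.7] M [ 0.06 -0.1   0.02] w 22.5 yaw 81.3 tilt 0.0
[627.51679489 131.1811457   51.39146236]
-127 [290.2 245.8]
-47 [311.5 254.7]
33 [333.4 263.8]
```

servo_tool(
  rows=[
    [0,0,0,1.2,0,0,0],
    [0,0,0,1.2,0,0,0],
    [0,0,0,1.2,0,0,0],
    [0,0,0,0.9,0,0,0],
    [0,0,0,0,0,0,0],
  ],
)

```text
clock: 26.15
position: [625.9, 129.2, 4.1]
ee_rot: [-0.651, 0.759, 0.001, -0.002]
contact_force: [-0.5, 0.2, -2.1]
gripper_width: 22.4
```

servo_tool(
  rows=[
    [0,0,0,0.2,0,0,0],
    [0,0,0,0.2,0,0,0],
    [0,0,0,0,0,0,0],
  ],
)

```text
clock: 26.45
position: [627.5, 130.0, 2.8]
ee_rot: [-0.651, 0.759, -0.0, 0.0]
contact_force: [0.6, -0.0, -2.8]
gripper_width: 22.3
```

Run:
```python
from h import *
st(); print(pose()[0])
snap('side','s10.png'); snap('scene','c10.png')
a=cv2.imread('pics/s10.png');b=cv2.imread('pics/c10.png')
o=np.zeros((400,800,3),np.uint8); o[:,:400]=cv2.resize(a[140:220,250:330],(400,400),interpolation=cv2.INTER_CUBIC); o[:,400:]=cv2.resize(b[210:290,270:350],(400,400),interpolation=cv2.INTER_CUBIC); cv2.imwrite('pics/v10.png',o)
```

```text
t 26.45 nose in hole0: x 263.0 y 49.3 z -43.7 F gauge axes [ 0.1 -0.6 -2.8] M [ 0.03 -0.12 -0.01] w 22.3 yaw 81.3 tilt 0.0
[627.48581474 130.0132987    2.77013384]
```

servo_tool(
  rows=[
    [0,0,0,0.2,0,0,0],
    [0,0,0,0.15,0,0,0],
    [0,0,0,0,0,0,0],
  ],
)

```text
clock: 26.85
position: [627.1, 129.8, -1.1]
ee_rot: [-0.651, 0.759, 0.0, -0.0]
contact_force: [-0.1, -0.5, -0.3]
gripper_width: 22.1
```

servo_tool(
  rows=[
    [0.45,0,0,0,0,0,0],
    [0.45,0,0,0,0,0,0],
    [0.45,0,0,0,0,0,0],
    [0.45,0,0,-0.3,0,0,0],
    [0.45,0,0,-2,0,0,0],
    [0.45,0,0,-3,0,0,0],
    [0.45,0,0,-4,0,0,0],
    [0.45,0,0,-4,0,0,0],
    [0.45,0,0,-4,0,0,0],
    [0.45,0,0,0,0,0,0],
  ],
)

```text
clock: 27.85
position: [631.2, 130.9, 180.2]
ee_rot: [-0.652, 0.759, -0.003, 0.007]
contact_force: [0.3, 0.2, 0.5]
gripper_width: 38.9
```

servo_tool(
  rows=[
    [0.45,-4,0,0,0,0,0],
    [0.45,-4,0,0,0,0,0],
    [0.45,-4,0,0,0,0,0],
    [0.45,-4,0,0,0,0,0],
    [0.45,0,0,0,0,0,0],
    [0.45,0,0,0,0,0,0],
  ],
)

```text
clock: 28.45
position: [651.2, 288.8, 171.2]
ee_rot: [-0.652, 0.758, 0.0, -0.001]
contact_force: [0.6, -0.5, 0.4]
gripper_width: 38.4
```

Run:
```python
from h import *
st(); print(pose()[0])
snap('side','s11.png'); snap('scene','c11.png')
a=cv2.imread('pics/s11.png');b=cv2.imread('pics/c11.png')
o=np.zeros((600,800,3),np.uint8); o[:400,:400]=cv2.resize(a[140:220,250:330],(400,400),interpolation=cv2.INTER_CUBIC); o[:400,400:]=cv2.resize(b[215:295,270:350],(400,400),interpolation=cv2.INTER_CUBIC)
o[400:,:400]=cv2.resize(a[240:340,230:430],(400,200)); o[400:,400:]=cv2.resize(b[160:260,160:360],(400,200)); cv2.imwrite('pics/v11.png',o)
```

```text
t 28.45 nose in hole0: x 423.5 y 50.2 z 124.6 F gauge axes [-0.4 -0.6  0.4] M [-0.01  0.05 -0.04] w 38.4 yaw 81.3 tilt -0.1
[651.18889447 288.7903734  171.21303758]
```

View pics/v11.png

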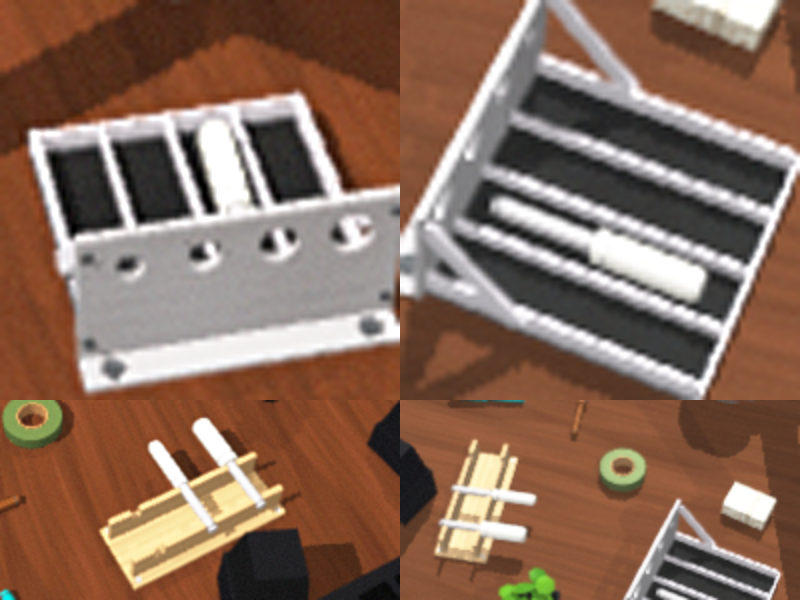

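The pin lies flat in bay 1, behind hole1: in the scene crop its tail is at (497,208), off the plate, and its nose at (695,283). The other two pins are still in the rack, and the arm is clear with no force on it. Handing in.

```bash
python3 -c "
from h import *
print(job_done()); st()"
```

```text
the job is handed in; nothing more can be done
None
the job is handed in; nothing more can be done
```

I handed the job in at about 28.5 s; it reports no verdict. The pin from the slot nearest the robot passed hole0 and hole1 with no noticeable force. Hole2 refused it at about 7 N, with its nose roughly 2 mm in. I then pushed it through hole1, let it hang there, gripped it again from behind and drew it clear. It now lies in the bay behind hole1.

**Last checks:**
- **Sized pin:** both cameras show it lying flat in bay 1, with its tail clear of the plate.
- **Other pins:** both are still in their rack slots.
- **Other things on the bench:** I only compared those in the last close-ups by eye, and they looked unmoved.
- **Arm:** it stands clear at a height of about 170 mm and feels only noise-level force (under 1 N).

**What failed or disagreed:**
- **First grasp:** it missed because the fingers shut above the shank. The cameras put the fingertips about 25 mm above the reported TCP, where the description puts them 11 mm below it. I worked with the camera value from then on.
- **Gripper width:** it reads about 2 mm too small.
- **Nose position:** it was about 3.5 mm shorter than I first estimated.

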